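# Find the heavy side of a fan wheel on the balancing rollers and hold it heavy side down

### The job

Lay the larger fan wheel from the plywood rack with its shaft on the rollers of the balancing stand and let go: its hidden heavy side rolls it round and, as the rollers drag, it rests a little short of the bottom (start it by hand if it stays). Turn it by hand about a quarter turn further the way it rolled, let it roll back and rest from that side too: the middle of the two rests is heavy side straight down. Turn it there, lift it a few centimetres straight up by the rim, shaft level, and finish while holding it so, heavy side down for marking; leave everything else where it stands.

Things in the scene. Friction and masses are not known exactly. Their poses are not given: they have to be found in the camera images.
- wheel_center (a point): centre, on the shaft axis, of the larger fan wheel: aluminium, 110 mm diameter, 30 mm wide, flat side faces, steel shaft 12 mm thick and 120 mm long, about 0.35 kg. x: along the shaft to the closed back disc (the other side is open and shows the blades); z: to the index hole. It stands on its rim in the rack, shaft level, centre 70 mm above the bench, free to grip from above
- wheel_index (a point): the one dark 9 mm index hole near the rim of the larger wheel (seen from both sides; the point is on the open side), 44 mm from the shaft axis, in line with the screw boss on the hub; straight up at the start. It shows how far the wheel is turned. The heavy side is inside, unseen, at any angle to this hole, different every time (at the start never within 55 degrees of the bottom)
- wheel_small_center (a point): the smaller look-alike fan wheel, 84 mm diameter, same width and shaft, in the other place of the rack: to be left there. The point is its centre, x along its shaft.
- rack: plywood rack fixed to the bench, 250 mm along its y, 64 mm along its x, 40 mm high, with two V-shaped places 120 mm apart along y in which wheels stand on their rims, shafts along the rack's x, over the side boards. Origin at the centre of its underside
- stand_seat (a point): where the wheel's centre lies when its shaft rests on the rollers of the balancing stand, 85 mm above the bench; x: direction of the seated shaft (either way round). 46 mm from here along x, at each end, two rollers (32 mm diameter, 12 mm wide) hold the shaft in a V that opens upward and centres it. Rollers and end plates reach at most 3 mm above this point
- stand: balancing stand fixed to the bench, grey base 150 mm (x) by 100 mm (y), 16 mm high; origin at the centre of its underside. Its rollers drag: let go, the wheel's heavy side turns it slowly, without swinging over, for up to 3 s until it rests 15 to 25 degrees short of straight down, on the side it came from; within 25 degrees of straight up it does not start by itself
- amber_bottle: amber bottle with red cap, 62 mm diameter, 126 mm high, bystander; origin at the centre of its underside
- beaker: plastic beaker, 83 mm diameter, 95 mm high, bystander; origin at the centre of its underside
- pliers: pliers with blue grips, 160 mm long, 16 mm high, lying in front, bystander; origin at the centre of its underside
- wash_bottle: squeeze bottle with blue cap, 65 mm diameter, 184 mm high, bystander; origin at the centre of its underside
- spanner: steel spanner, 158 mm long, 8 mm high, lying in front, bystander; origin at the centre of its underside
- marker: red and white marker pen, 135 mm long, 16 mm thick, lying in front, bystander; origin at the centre of its underside

How it is judged:
By the outcome, as a careful person would: the job done as asked, in the order asked, and still so for the second after the job is handed in, while the arm keeps its last pose, push and grip.
It also fails if it takes over 72 s, if anything falls off the work surface, if the arm or the gripper's body presses on something with over 40 N, if the wrist force passes 120 N, or if a joint passes its speed limit or range.

### The arm

A 7-joint arm with a two-finger parallel gripper is mounted at the origin on a cart in front of the work surface, level with it; the furniture and walls round the work are solid. World frame = base frame: x ahead of the robot, y to its left, z up, the work surface at z = 0. Lengths are in m, angles in rad, forces in N, time in s.
With the tool pointing down it reaches from about 0.4 to 0.875 m from the base axis. Payload 19.3 kg.
Tool frame: the origin (TCP) lies at the very end of the fingers, on their centre line; the grasp point (between the pads) lies 19 mm behind it; z points along the fingers, y is the line along which they close (so a half turn about z gives the same grasp; the last joint's range is limited). The gripper opens to 85 mm and grips with 20 to 120 N. Pads are 22 mm wide; open, the fingers measure 114 mm over their backs; the gripper's body (76 mm by 85 mm) begins 54 mm behind the grasp point. The pads swing forward as they close: fully open they stand 13 mm farther back than shut.
Start: joints at [-1.294, 0.521, -0.036, 1.599, 0.021, 1.021, -0.113], TCP at [0.212, 0.588, 0.231] pointing down, gripper open.
Joint ranges: [-2.91, 2.91], [-0.3, 2.13], [-1.5, 1.42], [0.17, 2.43], [-1.26, 4.41], [0.16, 1.93], [-2.52, 2.52]. Speed limits (rad/s): [1.89, 1.89, 2.39, 2.39, 3.01, 3.01, 3.01].

### API

Orientations are given as [roll, pitch, yaw] about the fixed x, y, z axes, in that order (R = Rz(yaw) Ry(pitch) Rx(roll)).
In Python, from workcell import monitor, optics, job_done gives the robot as it stands.
- The arm moves only by the shell command python3 -m handwheel 'ROWS' [FORCE]. ROWS is JSON, a list of rows, each an object of numbers: "dx", "dy", "dz": the shift along the tool's x, y, z in cm; "wx", "wy", "wz": the turn, a rotation vector about the tool's x, y, z in rad; "claw": the opening in per cent of the stroke, from 0 (shut) to 100 (fully open). A call has 1 to 8 rows; each row shifts and turns the commanded pose from where the row before left it, along the tool's axes as they then stand; what a row does not reach is not made up. A row lasts 1/8 s, in which the tool goes at most 62.5 mm and 10.7 degrees, less where a joint would pass 70% of its speed; a pose out of reach is approached as far as the arm can. A call with a gripper value outside its range is refused whole. The fingers move at their own pace and stop on an object; FORCE is the grip in N (left out, the last holds). Time passes only in rows, so rows that do not move let the fingers close. It gives the time, the measured TCP pose, the force, the opening and the grip force at its end, in the units of the state.
- monitor.observe(): the state, without advancing time (a new reading comes with each control period).
- optics.grab_frame(name): name is "side" or "top" or "wrist"; returns a dict with "frame" (420x560x3 uint8, blue, green, red), "fovy" (degrees; the focal length in pixels is half the picture's height over the tangent of half this angle, whatever the lens; pixels are square), "cx", "cy" (the principal point, pixels), "R" (3x3) and "t" (3): a world point X has camera coordinates R X + t. Camera axes: x right, y down, z forward; pixel columns grow to the right and rows downward; lengths in m; the calibration is good to about 2 mm. A picture is of the moment at which its call begins. There is no depth.
- job_done(): hands the job in; it is judged then, once.
Trained networks look in the newest picture that a camera, given by its name, has taken for a name from the list of things; names that differ only in an ending like _2 or _b are one class to them, and where a whole thing is asked for, a point or a joint stands for the part that bears it (a point fixed in the world has none). Each returns a list of dicts, best first, with "p" (0 to 1); they miss things now and then, are a little off and sometimes report something else, mostly with a low value. They report only what shows in the picture. A call takes as long as a camera call.
- optics.masks_of(name, camera): "region" (420x560 bool, what is visible of it) and "rect" ([left, top, width, height] in pixels, round what is visible of it).
The state is a dict: "clock": time; "qpos": joint angles; "qd": joint speeds; "joint_efforts": joint torques, N m; "position": TCP position; "tool_rot": TCP orientation; "force": force on the tool from outside, world axes, zero at the start; "moment": the same for the moment, N m; "grip_width": finger opening in m; "finger_force": force on a finger pad.
Only numpy, scipy, OpenCV 4.12 (cv2) and the standard library are available. Lean on these libraries where they do the work, as an engineer would, in place of code of your own. Each camera call takes 0.05 s, during which the arm holds its last target. There are 200 camera calls.

## Working session

There is one attempt and no reset: what is moved stays moved. The work goes in short steps, Python scripts to look and compute and a shell command to move; the robot and the scene stay as the last step left them, time stands still between calls to the robot, and variables do not carry over. Pictures are saved under pics/ and viewed, at most 10 in all, crops included, and the job is handed in when it is done.

```bash
mkdir -p pics; cat > h.py <<'E'
import numpy as np, cv2
from workcell import monitor, optics, job_done
from scipy.spatial.transform import Rotation as Ro
def cam(n):
    d=optics.grab_frame(n); d['f']=210/np.tan(np.radians(d['fovy'])/2); d['R']=np.array(d['R']);d['t']=np.array(d['t']); return d
def ray(d,u,v):
    c=-d['R'].T@d['t']; r=d['R'].T@np.array([(u-d['cx'])/d['f'],(v-d['cy'])/d['f'],1]); return c,r
def atz(d,u,v,z):
    c,r=ray(d,u,v); return c+r*(z-c[2])/r[2]
def proj(d,X):
    p=d['R']@np.array(X)+d['t']; return np.array([d['cx'],d['cy']])+d['f']*p[:2]/p[2]
def tri(obs):
    A=np.zeros((3,3));b=np.zeros(3)
    for d,u,v in obs:
        c,r=ray(d,u,v); r=r/np.linalg.norm(r); P=np.eye(3)-np.outer(r,r);A+=P;b+=P@c
    return np.linalg.solve(A,b)
E
python3 - <<'E'
from h import *
np.set_printoptions(precision=3,suppress=True)
ims=[]
for n in ['side','top']:
    d=cam(n); print(n,d['fovy'],d['cx'],d['cy'],'c',-d['R'].T@d['t'],'fwd',d['R'][2])
    cv2.imwrite(f'pics/{n}0.png',d['frame'])
    for k in ['wheel_center','wheel_index','wheel_small_center','rack','stand','stand_seat','amber_bottle','beaker','wash_bottle','pliers','spanner','marker']:
        for m in optics.masks_of(k,n)[:2]:
            ys,xs=np.nonzero(m['region']); print(k,round(m['p'],2),m['rect'],'cen',xs.mean().round(1),ys.mean().round(1), 'z0',atz(d,xs.mean(),ys.mean(),0.03)[:2])
s=monitor.observe(); print({k:s[k] for k in ['clock','position','tool_rot','grip_width','force']})
E
```

```text
side 57.35321190077111 275.08611280786744 209.03650535304428 c [ 0.641 -0.405  0.873] fwd [-0.077  0.54  -0.838]
wheel_center 0.93 [264.2, 274.8, 47.4, 33.7] cen 286.0 293.4 z0 [ 0.623 -0.087]
wheel_index 0.76 [261.5, 274.1, 49.0, 33.9] cen 286.5 293.5 z0 [ 0.624 -0.087]
wheel_small_center 0.88 [213.0, 264.8, 40.1, 32.3] cen 234.0 283.1 z0 [ 0.5  -0.08]
rack 0.53 [211.4, 277.1, 102.4, 31.4] cen 249.7 289.4 z0 [ 0.539 -0.09 ]
rack 0.16 [245.2, 176.2, 62.9, 52.3] cen 275.4 205.4 z0 [0.563 0.149]
stand 0.68 [245.3, 178.7, 63.0, 52.4] cen 275.7 205.3 z0 [0.564 0.149]
stand_seat 0.59 [244.3, 180.8, 62.0, 52.3] cen 275.9 205.4 z0 [0.564 0.149]
stand_seat 0.17 [325.2, 143.3, 27.1, 43.3] cen 338.0 164.8 z0 [0.718 0.313]
amber_bottle 0.74 [326.0, 143.6, 27.9, 43.1] cen 337.9 165.0 z0 [0.718 0.312]
beaker 0.85 [321.2, 201.9, 41.6, 44.4] cen 340.8 223.3 z0 [0.737 0.12 ]
wash_bottle 0.64 [330.9, 248.6, 34.5, 56.6] cen 347.2 277.7 z0 [ 0.76  -0.027]
pliers 0.66 [191.0, 201.9, 30.3, 52.4] cen 202.5 227.5 z0 [0.39  0.054]
spanner 0.38 [184.8, 270.7, 6.3, 9.5] cen 188.3 275.6 z0 [ 0.39  -0.078]
mark
[... 945 characters left out ...]
23 0.301]
amber_bottle 0.3 [216.7, 173.1, 52.5, 71.0] cen 240.6 208.3 z0 [0.559 0.161]
beaker 0.59 [247.7, 109.3, 34.8, 47.8] cen 263.1 131.3 z0 [0.747 0.106]
wash_bottle 0.85 [311.3, 95.7, 33.3, 51.2] cen 328.7 119.9 z0 [ 0.774 -0.054]
pliers 0.8 [245.9, 273.8, 68.5, 22.4] cen 277.5 284.3 z0 [0.384 0.078]
spanner 0.62 [336.3, 277.9, 64.5, 22.7] cen 368.4 289.0 z0 [ 0.37  -0.127]
marker 0.63 [172.3, 291.0, 56.1, 9.5] cen 198.2 294.7 z0 [0.365 0.256]
marker 0.49 [215.3, 175.3, 50.3, 68.6] cen 240.8 208.2 z0 [0.559 0.16 ]
{'clock': 1.3, 'position': array([0.212, 0.588, 0.231]), 'tool_rot': array([3.142, 0.   , 2.795]), 'grip_width': 0.0854465789760624, 'force': array([ 0.299, -1.009,  0.009])}
```

View pics/side0.png

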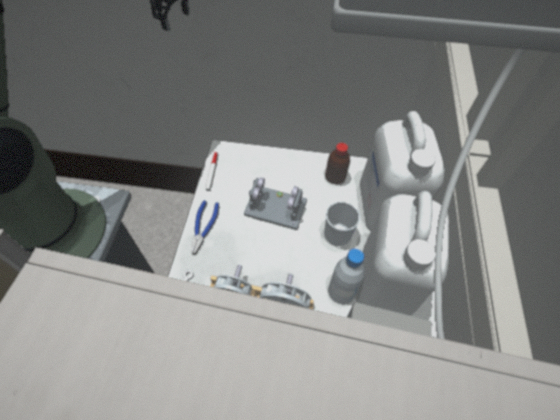

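View pics/top0.png

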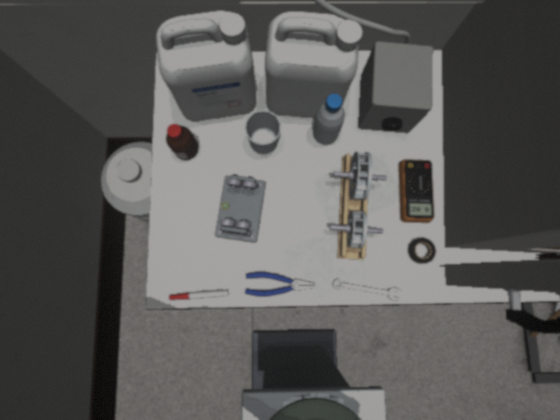

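The side view shows the rack's wheels at (235,283) and (286,293), partly behind a beam, and the stand at (275,205). The top view shows the large wheel at (361,175), the small one at (357,229) and the stand at (240,208), with nothing blocking them.

```bash
python3 - <<'E'
from h import *
np.set_printoptions(precision=3,suppress=True)
a=cv2.imread('pics/top0.png'); s=cv2.imread('pics/side0.png')
c1=cv2.resize(a[140:265,315:400],None,fx=4,fy=4,interpolation=3)
c2=cv2.resize(a[165:250,205:275],None,fx=4,fy=4,interpolation=3)
o=np.zeros((600,800,3),np.uint8); o[:500,:340]=c1; o[:340,360:640]=c2
c3=cv2.resize(s[260:315,205:320],None,fx=3.5,fy=3.5,interpolation=3); o[380:380+c3.shape[0],360:360+c3.shape[1]]=c3
cv2.imwrite('pics/c.png',o)
d=cam('wrist'); st=monitor.observe(); R=Ro.from_euler('xyz',st['tool_rot']).as_matrix()
print(d['fovy'],'cam in tool',R.T@(-d['R'].T@d['t']-st['position']),'axes in tool (cols x,y,z)\n',R.T@d['R'].T)
E
```

```text
66.06153485998846 cam in tool [ 0.078 -0.001 -0.142] axes in tool (cols x,y,z)
 [[-0.    -0.951 -0.309]
 [ 1.     0.    -0.002]
 [ 0.002 -0.309  0.951]]
```

View pics/c.png

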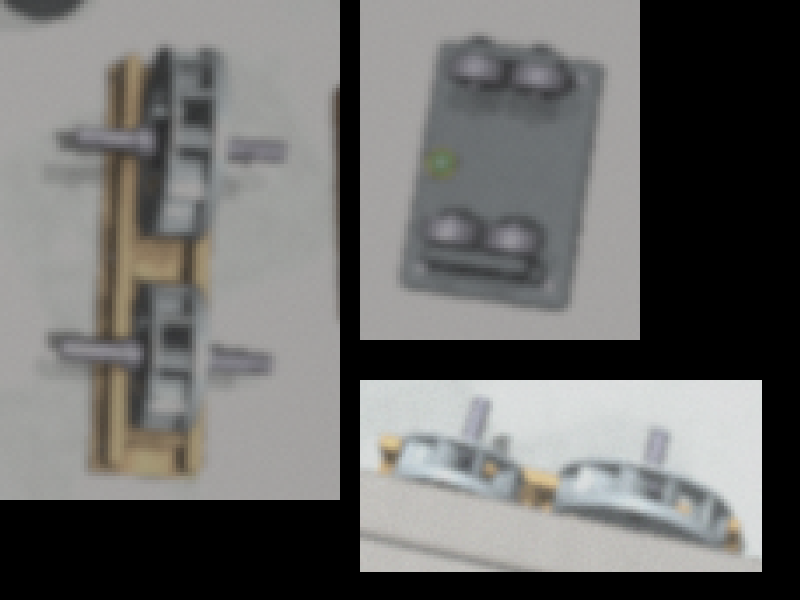

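The crop shows the large wheel's shaft running from (329,174) to (387,178) in the top picture. Its dark open side appears to face +y. The stand's roller pairs show at the top and bottom ends of its base.

```bash
python3 - <<'E'
from h import *
np.set_printoptions(precision=4,suppress=True)
d=cam('top'); s=cam('side')
f=lambda x,y:(315+x/4,140+y/4)
a=atz(d,*f(60,137),.075);b=atz(d,*f(287,150),.075); print('large',a,b,(a+b)/2,np.linalg.norm(a-b))
a=atz(d,*f(52,345),.055);b=atz(d,*f(270,362),.055); print('small',a,b,(a+b)/2)
g=lambda x,y:(205+(x-360)/4,165+y/4)
C=[atz(d,*g(x,y),.016) for x,y in [(440,42),(605,66),(402,286),(568,308)]]; print('stand',C,np.mean(C,0))
l=[atz(d,*g(x,y),.085) for x,y in [(511,64),(484,222)]]; print('rollers approx',l,np.mean(l,0))
st=monitor.observe(); p=st['position'];R=Ro.from_euler('xyz',st['tool_rot']).as_matrix(); print(R.T@(np.array([.60,-.115,.25])-p)*100)
E
```

```text
large [ 0.6263 -0.0442  0.075 ] [ 0.6169 -0.1723  0.075 ] [ 0.6216 -0.1083  0.075 ] 0.1284261621478509
small [ 0.5108 -0.0378  0.055 ] [ 0.4992 -0.1605  0.055 ] [ 0.505  -0.0991  0.055 ]
stand [array([0.6418, 0.1992, 0.016 ]), array([0.6256, 0.1004, 0.016 ]), array([0.4957, 0.2204, 0.016 ]), array([0.4812, 0.1238, 0.016 ])] [0.5611 0.161  0.016 ]
rollers approx [array([0.6111, 0.1517, 0.085 ]), array([0.5232, 0.1665, 0.085 ])] [0.5672 0.1591 0.085 ]
[-60.3371 -52.9212  -1.8695]
```

```bash
python3 -m handwheel '[{"dx":-4.4,"dy":-3.7,"claw":100},{"dx":-4.4,"dy":-3.7},{"dx":-4.4,"dy":-3.7},{"dx":-4.4,"dy":-3.7},{"dx":-4.4,"dy":-3.7},{"dx":-4.4,"dy":-3.7},{"dx":-4.4,"dy":-3.7},{"dx":-4.4,"dy":-3.7}]' 40; python3 -m handwheel '[{"dx":-4.4,"dy":-3.7},{"dx":-4.4,"dy":-3.7},{"dx":-4.4,"dy":-3.7},{"dx":-4.4,"dy":-3.7},{"dx":-4.4,"dy":-3.7},{"dx":-4.4,"dy":-3.7},{"wz":-0.14},{"wz":-0.135}]'
python3 - <<'E'
from h import *
d=cam('wrist'); cv2.imwrite('pics/w1.png',d['frame'])
import pickle; pickle.dump(d,open('w1.pkl','wb'))
s=monitor.observe(); print({k:s[k] for k in ['clock','position','tool_rot','grip_width','force','qpos']})
E
```

```text
{'clock': 1.5, 'position': array([0.21244574, 0.58777078, 0.23128919]), 'tool_rot': array([-3.14153347e+00,  1.84242797e-05,  2.79476868e+00]), 'grip_width': 0.08547747937054836, 'force': array([ 0.70884391, -0.12381352, -0.44921642]), 'qpos': array([-1.29421852,  0.52141185, -0.03628957,  1.59948417,  0.02120981,
        1.02114202, -0.11279905])}schema error: expected keys dx, dy, dz, wx, wy, wz, claw
schema error: expected keys dx, dy, dz, wx, wy, wz, claw
```

View pics/w1.png

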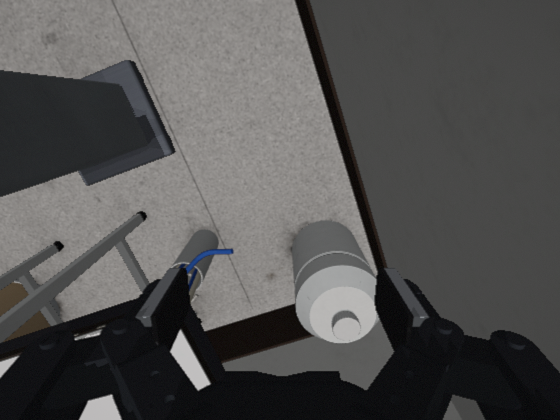

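The move was refused because every row needs all the keys, so this picture only shows the floor beside the bench. I'm resending the move.

```bash
python3 -m handwheel '[{"dx":-4.4,"dy":-3.7,"dz":0,"wx":0,"wy":0,"wz":0,"claw":100},{"dx":-4.4,"dy":-3.7,"dz":0,"wx":0,"wy":0,"wz":0,"claw":100},{"dx":-4.4,"dy":-3.7,"dz":0,"wx":0,"wy":0,"wz":0,"claw":100},{"dx":-4.4,"dy":-3.7,"dz":0,"wx":0,"wy":0,"wz":0,"claw":100},{"dx":-4.4,"dy":-3.7,"dz":0,"wx":0,"wy":0,"wz":0,"claw":100},{"dx":-4.4,"dy":-3.7,"dz":0,"wx":0,"wy":0,"wz":0,"claw":100},{"dx":-4.4,"dy":-3.7,"dz":0,"wx":0,"wy":0,"wz":0,"claw":100},{"dx":-4.4,"dy":-3.7,"dz":0,"wx":0,"wy":0,"wz":0,"claw":100}]' 40; python3 -m handwheel '[{"dx":-4.4,"dy":-3.7,"dz":0,"wx":0,"wy":0,"wz":0,"claw":100},{"dx":-4.4,"dy":-3.7,"dz":0,"wx":0,"wy":0,"wz":0,"claw":100},{"dx":-4.4,"dy":-3.7,"dz":0,"wx":0,"wy":0,"wz":0,"claw":100},{"dx":-4.4,"dy":-3.7,"dz":0,"wx":0,"wy":0,"wz":0,"claw":100},{"dx":-4.4,"dy":-3.7,"dz":0,"wx":0,"wy":0,"wz":0,"claw":100},{"dx":-4.4,"dy":-3.7,"dz":0,"wx":0,"wy":0,"wz":0,"claw":100},{"dx":0,"dy":0,"dz":0,"wx":0,"wy":0,"wz":-0.14,"claw":100},{"dx":0,"dy":0,"dz":0,"wx":0,"wy":0,"wz":-0.135,"claw":100}]'
python3 - <<'E'
from h import *
d=cam('wrist'); cv2.imwrite('pics/w2.png',d['frame'])
import pickle; pickle.dump(d,open('w2.pkl','wb'))
s=monitor.observe(); print({k:s[k] for k in ['clock','position','tool_rot','grip_width','force','qpos']})
E
```

```text
clock: 2.5
position: [0.4437, 0.1881, 0.2316]
tool_rot: [3.141, 0.0, 2.795]
force: [1.2, 0.9, -0.3]
grip_width: 0.0852
finger_force: 0.0
clock: 3.5
position: [0.6157, -0.1094, 0.231]
tool_rot: [-3.141, -0.0, 3.073]
force: [-0.9, 0.5, 0.1]
grip_width: 0.0854
finger_force: 0.0
{'clock': 3.55, 'position': array([ 0.61569577, -0.10911014,  0.23109931]), 'tool_rot': array([-3.14155788e+00, -2.48526480e-04,  3.08070806e+00]), 'grip_width': 0.08567852047748481, 'force': array([-0.50860089, -0.57727836,  0.01854168]), 'qpos': array([ 6.83426187e-04,  5.25500701e-01,  1.18719952e-01,  1.60479041e+00,
       -6.99165708e-02,  1.01570504e+00,  1.65032350e+00])}
```

View pics/w2.png

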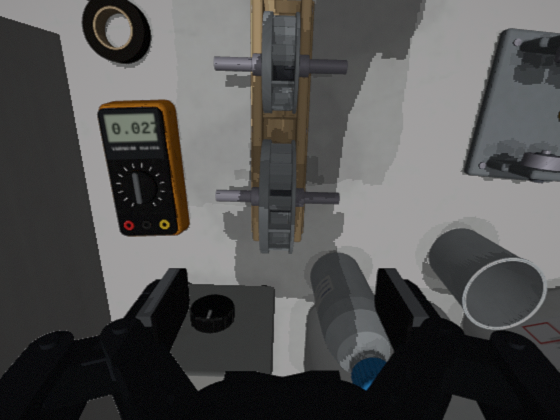

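The large wheel is the lower one: shaft from (216,196) to (339,198), closed disc on the left (−y), rim top near (278,195). The fingers stand either side at (165,310) and (400,310).

```bash
python3 - <<'E'
from h import *; import pickle
np.set_printoptions(precision=4,suppress=True)
d=pickle.load(open('w2.pkl','rb'))
a=atz(d,217,196,.070);b=atz(d,339,198,.070);print(a,b,(a+b)/2,np.linalg.norm(a-b),np.arctan2(*(b-a)[:2]))
t=[atz(d,u,v,.125) for u,v in [(262,195),(297,195)]]; print(t)
s=monitor.observe(); print(s['tool_rot'],s['position'])
E
```

```text
[ 0.6195 -0.175   0.07  ] [ 0.6296 -0.0562  0.07  ] [ 0.6246 -0.1156  0.07  ] 0.11922015667002529 0.08537450506560118
[array([ 0.6063, -0.1264,  0.125 ]), array([ 0.6082, -0.0985,  0.125 ])]
[-3.1416 -0.0002  3.0807] [ 0.6157 -0.1091  0.2311]
```

```bash
python3 -m handwheel '[{"dx":-0.86,"dy":-0.44,"dz":4.0,"wx":0,"wy":0,"wz":0.02,"claw":100},{"dx":0,"dy":0,"dz":4.5,"wx":0,"wy":0,"wz":0,"claw":100},{"dx":0,"dy":0,"dz":4.0,"wx":0,"wy":0,"wz":0,"claw":100},{"dx":0,"dy":0,"dz":1.8,"wx":0,"wy":0,"wz":0,"claw":100},{"dx":0,"dy":0,"dz":0,"wx":0,"wy":0,"wz":0,"claw":15},{"dx":0,"dy":0,"dz":0,"wx":0,"wy":0,"wz":0,"claw":15},{"dx":0,"dy":0,"dz":0,"wx":0,"wy":0,"wz":0,"claw":15},{"dx":0,"dy":0,"dz":0,"wx":0,"wy":0,"wz":0,"claw":15}]' 60
```

```text
clock: 4.55
position: [0.6247, -0.1137, 0.0898]
tool_rot: [3.141, 0.002, 3.05]
force: [-1.6, 0.1, 9.2]
grip_width: 0.0295
finger_force: 58.7
```

```bash
python3 -m handwheel '[{"dx":0,"dy":0,"dz":-5.0,"wx":0,"wy":0,"wz":0,"claw":15},{"dx":0,"dy":0,"dz":-6.0,"wx":0,"wy":0,"wz":0,"claw":15},{"dx":0,"dy":0,"dz":-5.0,"wx":0,"wy":0,"wz":0,"claw":15},{"dx":1.77,"dy":5.36,"dz":0,"wx":0,"wy":0,"wz":0,"claw":15},{"dx":1.77,"dy":5.36,"dz":0,"wx":0,"wy":0,"wz":0,"claw":15},{"dx":1.77,"dy":5.36,"dz":0,"wx":0,"wy":0,"wz":0,"claw":15},{"dx":1.77,"dy":5.36,"dz":0,"wx":0,"wy":0,"wz":0,"claw":15},{"dx":1.77,"dy":5.36,"dz":0,"wx":0,"wy":0,"wz":0,"claw":15}]'
python3 -m handwheel '[{"dx":0,"dy":0,"dz":0,"wx":0,"wy":0,"wz":0.18,"claw":15},{"dx":0,"dy":0,"dz":0,"wx":0,"wy":0,"wz":0.18,"claw":15},{"dx":0,"dy":0,"dz":0,"wx":0,"wy":0,"wz":0.18,"claw":15},{"dx":0,"dy":0,"dz":0,"wx":0,"wy":0,"wz":0.18,"claw":15},{"dx":0,"dy":0,"dz":0,"wx":0,"wy":0,"wz":0.18,"claw":15},{"dx":0,"dy":0,"dz":0,"wx":0,"wy":0,"wz":0.18,"claw":15},{"dx":0,"dy":0,"dz":0,"wx":0,"wy":0,"wz":0.18,"claw":15},{"dx":0,"dy":0,"dz":0,"wx":0,"wy":0,"wz":0.18,"claw":15}]'
python3 -m handwheel '[{"dx":0,"dy":0,"dz":0,"wx":0,"wy":0,"wz":0.18,"claw":15},{"dx":0,"dy":0,"dz":0,"wx":0,"wy":0,"wz":0,"claw":15}]'
python3 - <<'E'
from h import *
d=cam('wrist'); cv2.imwrite('pics/w3.png',d['frame'])
import pickle; pickle.dump(d,open('w3.pkl','wb'))
s=monitor.observe(); print({k:s[k] for k in ['clock','position','tool_rot','grip_width','force','qpos']})
E
```

```text
clock: 5.55
position: [0.5597, 0.1629, 0.249]
tool_rot: [3.141, 0.001, 3.049]
force: [0.4, 0.9, -3.9]
grip_width: 0.0295
finger_force: 60.9
clock: 6.55
position: [0.5603, 0.1613, 0.2489]
tool_rot: [3.141, -0.001, 1.604]
force: [-0.1, 0.1, -2.5]
grip_width: 0.0293
finger_force: 61.0
clock: 6.8
position: [0.5602, 0.1614, 0.2486]
tool_rot: [3.141, -0.0, 1.431]
force: [0.1, 0.3, -3.1]
grip_width: 0.0291
finger_force: 61.0
{'clock': 6.85, 'position': array([0.56024932, 0.1614213 , 0.24858304]), 'tool_rot': array([ 3.14144937e+00, -1.41287023e-04,  1.43405301e+00]), 'grip_width': 0.029466034965991348, 'force': array([ 0.67992643,  0.51548966, -3.69879306]), 'qpos': array([-0.71056657,  0.47412653,  0.46842635,  1.71347174, -0.2456022 ,
        1.01231472, -0.29229878])}
```

View pics/w3.png

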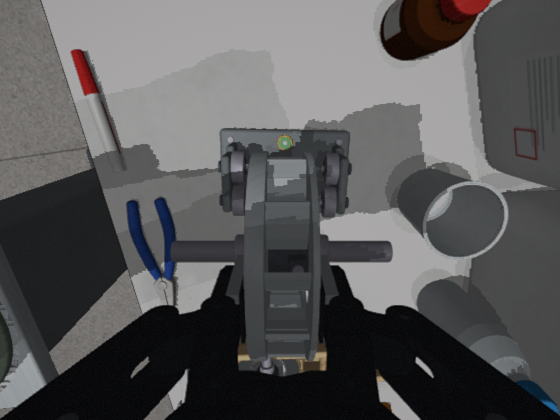

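The stand's rear base edge lies level from (221,130) to (349,131). The held wheel's shaft is parallel to it, from (172,250) to (391,251).

```bash
python3 - <<'E'
from h import *; import pickle
np.set_printoptions(precision=4,suppress=True)
d=pickle.load(open('w3.pkl','rb')); s=monitor.observe();R=Ro.from_euler('xyz',s['tool_rot']).as_matrix();p=s['position']
T=lambda X:R.T@(X-p)*100
a,b=atz(d,172,250,.2286),atz(d,391,251,.2286); print('shaft ends tool cm',T(a),T(b),np.linalg.norm(a-b))
e,f=atz(d,221,130,.016),atz(d,349,131,.016); c=(e+f)/2; print('base edge',T(e),T(f),np.linalg.norm(e-f),'centre',T(c)-[5,0,0], (c-R[:,0]*.05))
# top & side cam view of stand with old picture corners
print('topcam est', T(np.array([.5611,.161,.016])))
for u in (222,247,323,350): print(u,T(atz(d,u,175,.08)))
E
```

```text
shaft ends tool cm [ 0.0299 -5.9762  1.9975] [-0.0691  6.1444  1.9992] 0.12121020447693992
base edge [ 4.7799 -6.7916 23.258 ] [ 4.6179  7.7172 23.2601] 0.14509716737436298 centre [-0.3011  0.4628 23.259 ] [0.5645 0.1578 0.016 ]
topcam est [-0.0334  0.0867 23.2583]
222 [ 0.989  -5.778  16.8576]
247 [ 0.9807 -3.3244 16.858 ]
323 [ 0.9553  4.1323 16.859 ]
350 [ 0.9462  6.7805 16.8594]
```

```bash
python3 -m handwheel '[{"dx":-0.15,"dy":0.35,"dz":3.5,"wx":0,"wy":0,"wz":0,"claw":15},{"dx":0,"dy":0,"dz":4.5,"wx":0,"wy":0,"wz":0,"claw":15},{"dx":0,"dy":0,"dz":3.5,"wx":0,"wy":0,"wz":0,"claw":15},{"dx":0,"dy":0,"dz":1.5,"wx":0,"wy":0,"wz":0,"claw":15},{"dx":0,"dy":0,"dz":0.8,"wx":0,"wy":0,"wz":0,"claw":15},{"dx":0,"dy":0,"dz":0.3,"wx":0,"wy":0,"wz":0,"claw":15},{"dx":0,"dy":0,"dz":0,"wx":0,"wy":0,"wz":0,"claw":15}]'
```

```text
clock: 7.72
position: [0.564, 0.1594, 0.1081]
tool_rot: [3.141, -0.001, 1.43]
force: [0.0, -0.9, -3.7]
grip_width: 0.0293
finger_force: 60.8
```

```bash
python3 -m handwheel '[{"dx":0,"dy":0,"dz":0.2,"wx":0,"wy":0,"wz":0,"claw":15},{"dx":0,"dy":0,"dz":0.1,"wx":0,"wy":0,"wz":0,"claw":15},{"dx":0,"dy":0,"dz":0,"wx":0,"wy":0,"wz":0,"claw":15}]'
```

```text
clock: 8.1
position: [0.5642, 0.1597, 0.1052]
tool_rot: [3.14, -0.001, 1.429]
force: [-1.4, 3.1, 8.6]
grip_width: 0.0295
finger_force: 62.7
```

```bash
python3 - <<'E'
from h import *
a=cam('side'); b=cam('top'); o=np.zeros((600,800,3),np.uint8)
o[:520,:400]=cv2.resize(a['frame'][140:244,230:310],None,fx=5,fy=5,interpolation=3)
o[:520,400:800]=cv2.resize(b['frame'][145:249,195:275],None,fx=5,fy=5,interpolation=3)
cv2.imwrite('pics/c2.png',o)
E
```

```text
(no output)
```

View pics/c2.png

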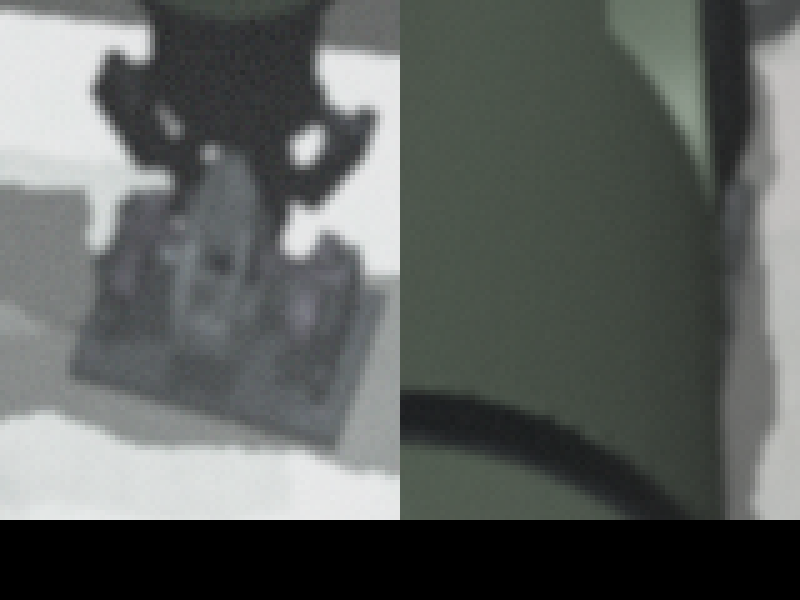

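In the side view the shaft lies between both roller pairs, and the load came on at the expected height, so the wheel is seated. Now I'll let go, back off straight up, and tilt the wrist camera towards the closed disc.

```bash
python3 -m handwheel '[{"dx":0,"dy":0,"dz":0,"wx":0,"wy":0,"wz":0,"claw":100},{"dx":0,"dy":0,"dz":0,"wx":0,"wy":0,"wz":0,"claw":100},{"dx":0,"dy":0,"dz":0,"wx":0,"wy":0,"wz":0,"claw":100},{"dx":0,"dy":0,"dz":-3.5,"wx":0,"wy":0,"wz":0,"claw":100},{"dx":0,"dy":0,"dz":-4,"wx":0,"wy":0,"wz":0,"claw":100},{"dx":-2.4,"dy":-4.1,"dz":0,"wx":0,"wy":0,"wz":0,"claw":100},{"dx":-2.4,"dy":-4.1,"dz":0,"wx":0,"wy":0,"wz":0,"claw":100},{"dx":0,"dy":0,"dz":0,"wx":-0.167,"wy":0,"wz":0,"claw":100}]'
python3 -m handwheel '[{"dx":0,"dy":0,"dz":0,"wx":-0.167,"wy":0,"wz":0,"claw":100},{"dx":0,"dy":0,"dz":0,"wx":-0.167,"wy":0,"wz":0,"claw":100},{"dx":0,"dy":0,"dz":0,"wx":0,"wy":0,"wz":0,"claw":100},{"dx":0,"dy":0,"dz":0,"wx":0,"wy":0,"wz":0,"claw":100},{"dx":0,"dy":0,"dz":0,"wx":0,"wy":0,"wz":0,"claw":100},{"dx":0,"dy":0,"dz":0,"wx":0,"wy":0,"wz":0,"claw":100},{"dx":0,"dy":0,"dz":0,"wx":0,"wy":0,"wz":0,"claw":100},{"dx":0,"dy":0,"dz":0,"wx":0,"wy":0,"wz":0,"claw":100}]'
cat >> h.py <<'E'
import pickle
SX=np.array([.9895,-.1444,0]); SY=np.array([.1444,.9895,0]); SEAT=np.array([.564,.1597,.085])
def face(d,off=-0.015,seat=SEAT):
    # unwrap disc face plane (looking along +SX: right=-SY, up=z): 4px/mm
    g=np.arange(-60,60.01,.25)/1000; Y,Z=np.meshgrid(-g,-g)   # col->-SY , row down
    P=seat+off*SX+Y[...,None]*SY+Z[...,None]*np.array([0,0,1]); c=P@d['R'].T+d['t']
    u=(d['cx']+d['f']*c[...,0]/c[...,2]).astype('f4'); v=(d['cy']+d['f']*c[...,1]/c[...,2]).astype('f4')
    return cv2.remap(d['frame'],u,v,cv2.INTER_CUBIC)
E
python3 - <<'E'
from h import *
d=cam('wrist'); pickle.dump(d,open('r1a.pkl','wb'))
s=monitor.observe(); print({k:s[k] for k in ['clock','position','tool_rot','qpos']})
F=face(d); o=np.zeros((600,800,3),np.uint8); o[:420,:400]=d['frame'][:,80:480]; o[:400,400:]=cv2.resize(F,(400,400)); cv2.imwrite('pics/r1.png',o)
E
```

```text
clock: 9.2
position: [0.4752, 0.1213, 0.1795]
tool_rot: [2.972, -0.001, 1.427]
force: [2.5, 0.2, -0.2]
grip_width: 0.0855
finger_force: 0.0
clock: 10.2
position: [0.4785, 0.1118, 0.1793]
tool_rot: [2.758, 0.033, 1.411]
force: [0.6, 0.2, 1.0]
grip_width: 0.0852
finger_force: 0.0
{'clock': 10.25, 'position': array([0.47844161, 0.11179248, 0.17928497]), 'tool_rot': array([2.7583185 , 0.03253323, 1.41079158]), 'qpos': array([-1.04622113,  0.33320095,  0.63697171,  2.28977916,  0.1776223 ,
        0.28746563, -0.78218703])}
```

View pics/r1.png

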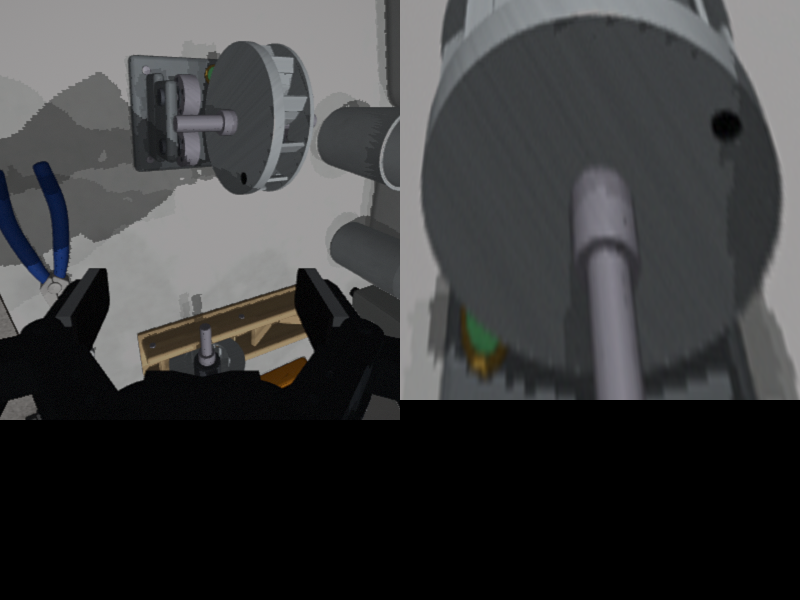

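The unwrapped disc face is centred at about (200,195) with a 179 px radius. The hole is at (327,126), so the wheel has rolled about 61° clockwise seen from the robot's side. I'll track the hole by code until the wheel rests.

```bash
cat >> h.py <<'E'
def hole(d,seat=SEAT,off=-0.015):
    g=cv2.GaussianBlur(cv2.cvtColor(face(d,off,seat),cv2.COLOR_BGR2GRAY),(0,0),3).astype(float)
    n=g.shape[0]; y,x=np.mgrid[:n,:n]; dx=(x-n//2)/4; dz=-(y-n//2)/4-1.0; r=np.hypot(dx,dz)
    a=np.where((abs(r-44)<6),g,999); i=np.unravel_index(a.argmin(),a.shape)
    w=np.where(np.hypot(x-i[1],y-i[0])<24,np.clip(a.min()+25-g,0,None),0); X=(w*dx).sum()/w.sum(); Z=(w*dz).sum()/w.sum()
    return round(np.degrees(np.arctan2(X,Z)),1), round(np.hypot(X,Z),1), round(a.min(),0), round(float(np.median(a[a<999])),0)
E
python3 - <<'E'
from h import *
print(hole(pickle.load(open('r1a.pkl','rb'))))
d=cam('wrist');print(hole(d))
E
python3 -m handwheel '[{"dx":0,"dy":0,"dz":0,"wx":0,"wy":0,"wz":0,"claw":100},{"dx":0,"dy":0,"dz":0,"wx":0,"wy":0,"wz":0,"claw":100},{"dx":0,"dy":0,"dz":0,"wx":0,"wy":0,"wz":0,"claw":100},{"dx":0,"dy":0,"dz":0,"wx":0,"wy":0,"wz":0,"claw":100},{"dx":0,"dy":0,"dz":0,"wx":0,"wy":0,"wz":0,"claw":100},{"dx":0,"dy":0,"dz":0,"wx":0,"wy":0,"wz":0,"claw":100},{"dx":0,"dy":0,"dz":0,"wx":0,"wy":0,"wz":0,"claw":100}]' >/dev/null
python3 - <<'E'
from h import *
d=cam('wrist');print(hole(d)); print(monitor.observe()['clock'])
E
python3 -m handwheel '[{"dx":0,"dy":0,"dz":0,"wx":0,"wy":0,"wz":0,"claw":100},{"dx":0,"dy":0,"dz":0,"wx":0,"wy":0,"wz":0,"claw":100},{"dx":0,"dy":0,"dz":0,"wx":0,"wy":0,"wz":0,"claw":100},{"dx":0,"dy":0,"dz":0,"wx":0,"wy":0,"wz":0,"claw":100}]' >/dev/null
python3 - <<'E'
from h import *
d=cam('wrist');print(hole(d)); print(monitor.observe()['clock'])
E
```

```text
(np.float64(60.6), np.float64(43.6), np.float64(3.0), 63.0)
(np.float64(60.7), np.float64(43.6), np.float64(4.0), 63.0)
(np.float64(61.3), np.float64(43.7), np.float64(4.0), 63.0)
11.225
(np.float64(61.3), np.float64(43.7), np.float64(3.0), 63.0)
11.775
```

The wheel rests with the index at +61.3° (rest A). Next I'll work out the moves to approach the rim tilted about 43° on the +y side, so one sweep gives the quarter turn.

```bash
cat >> h.py <<'E'
YAW=1.4259
def pose(al,rho):   # al rad: + = leaning to -SY (clockwise from robot); TCP rho from axis
    R=Ro.from_rotvec(al*SX)*Ro.from_euler('xyz',[np.pi,0,YAW]); return SEAT-rho*R.as_matrix()[:,2],R
def to(p,R):
    s=monitor.observe(); R0=Ro.from_euler('xyz',s['tool_rot'])
    print('from',s['position'].round(4),s['tool_rot'].round(3),'to',np.round(p,4),'shift cm',(R0.inv().apply(p-s['position'])*100).round(2),'then turn',(R0.inv()*R).as_rotvec().round(3))
E
python3 - <<'E'
from h import *
p,R=pose(-.75,.12); to(p,R); p2,R2=pose(0,.16); to(p2,R2)
E
```

```text
from [0.4784 0.1118 0.1793] [2.758 0.033 1.411] to [0.5758 0.2406 0.1728] shift cm [14.28  6.94  3.  ] then turn [ 0.361 -0.706 -0.152]
from [0.4784 0.1118 0.1793] [2.758 0.033 1.411] to [0.564  0.1597 0.245 ] shift cm [ 5.87  9.66 -3.4 ] then turn [ 0.383  0.035 -0.009]
```

```bash
python3 -m handwheel '[{"dx":2.93,"dy":4.83,"dz":-1.7,"wx":0,"wy":0,"wz":0,"claw":100},{"dx":2.94,"dy":4.83,"dz":-1.7,"wx":0,"wy":0,"wz":0,"claw":100},{"dx":0,"dy":0,"dz":0,"wx":0.128,"wy":0.012,"wz":0,"claw":60},{"dx":0,"dy":0,"dz":0,"wx":0.128,"wy":0.012,"wz":0,"claw":60},{"dx":0,"dy":0,"dz":0,"wx":0.128,"wy":0.012,"wz":0,"claw":60},{"dx":2.39,"dy":0,"dz":0.18,"wx":0,"wy":-0.15,"wz":0,"claw":60},{"dx":2.39,"dy":0,"dz":0.18,"wx":0,"wy":-0.15,"wz":0,"claw":60},{"dx":2.39,"dy":0,"dz":0.18,"wx":0,"wy":-0.15,"wz":0,"claw":60}]'
python3 -m handwheel '[{"dx":2.39,"dy":0,"dz":0.18,"wx":0,"wy":-0.15,"wz":0,"claw":60},{"dx":2.39,"dy":0,"dz":0.18,"wx":0,"wy":-0.15,"wz":0,"claw":60},{"dx":0,"dy":0,"dz":0,"wx":0,"wy":0,"wz":0,"claw":60}]'
python3 - <<'E'
from h import *
to(*pose(-.75,.12)); to(*pose(-.75,.03)); print(monitor.observe()['qpos'].round(2))
E
```

```text
clock: 12.78
position: [0.5751, 0.2293, 0.2297]
tool_rot: [3.14, 0.451, 1.417]
force: [-0.3, -0.3, 0.1]
grip_width: 0.0508
finger_force: 0.0
clock: 13.15
position: [0.5786, 0.2704, 0.1964]
tool_rot: [-3.133, 0.755, 1.429]
force: [0.7, 0.1, 0.6]
grip_width: 0.0516
finger_force: 0.0
from [0.5786 0.2704 0.1964] [-3.133  0.755  1.429] to [0.5758 0.2406 0.1728] shift cm [-0.56  0.18  3.76] then turn [-0.007  0.005  0.002]
from [0.5786 0.2704 0.1964] [-3.133  0.755  1.429] to [0.567  0.1799 0.107 ] shift cm [-0.51  0.24 12.76] then turn [-0.007  0.005  0.002]
[-0.99  0.97  0.49  1.2   0.13  1.58 -0.76]
```

```bash
python3 -m handwheel '[{"dx":-0.51,"dy":0.24,"dz":2.5,"wx":0,"wy":0,"wz":0,"claw":60},{"dx":0,"dy":0,"dz":4.5,"wx":0,"wy":0,"wz":0,"claw":60},{"dx":0,"dy":0,"dz":4,"wx":0,"wy":0,"wz":0,"claw":60},{"dx":0,"dy":0,"dz":1.75,"wx":0,"wy":0,"wz":0,"claw":60},{"dx":0,"dy":0,"dz":0,"wx":0,"wy":0,"wz":0,"claw":60}]' 40
python3 - <<'E'
from h import *
to(*pose(-.75,.03))
E
```

```text
clock: 13.78
position: [0.569, 0.1765, 0.1126]
tool_rot: [-3.14, 0.747, 1.417]
force: [1.0, 0.0, 0.5]
grip_width: 0.0515
finger_force: 0.0
from [0.569  0.1765 0.1126] [-3.14   0.747  1.417] to [0.567  0.1799 0.107 ] shift cm [ 0.61 -0.25  0.21] then turn [-0.008 -0.003 -0.007]
```

```bash
python3 -m handwheel '[{"dx":0.6,"dy":-0.2,"dz":0.2,"wx":0,"wy":0,"wz":0,"claw":60},{"dx":0,"dy":0,"dz":0,"wx":0,"wy":0,"wz":0,"claw":60}]'
python3 - <<'E'
from h import *
to(*pose(-.75,.03));s=monitor.observe();print(s['force'],s['clock'])
E
python3 -m handwheel '[{"dx":0,"dy":0,"dz":0,"wx":0,"wy":0,"wz":0,"claw":15},{"dx":0,"dy":0,"dz":0,"wx":0,"wy":0,"wz":0,"claw":15},{"dx":0,"dy":0,"dz":0,"wx":0,"wy":0,"wz":0,"claw":15}]' 40
python3 - <<'E'
from h import *
to(*pose(-.75,.03))
E
```

```text
clock: 14.02
position: [0.5676, 0.1823, 0.1068]
tool_rot: [-3.141, 0.746, 1.419]
force: [0.5, -0.6, -0.5]
grip_width: 0.0514
finger_force: 0.0
from [0.5676 0.1823 0.1068] [-3.141  0.746  1.419] to [0.567  0.1799 0.107 ] shift cm [-0.19 -0.03  0.16] then turn [-0.005 -0.004 -0.005]
[ 0.47734577 -0.60573984 -0.54778222] 14.025
clock: 14.4
position: [0.5678, 0.1815, 0.107]
tool_rot: [-3.141, 0.747, 1.418]
force: [-0.3, 4.2, 4.9]
grip_width: 0.0295
finger_force: 40.4
from [0.5678 0.1815 0.107 ] [-3.141  0.747  1.418] to [0.567  0.1799 0.107 ] shift cm [-0.12 -0.06  0.12] then turn [-0.006 -0.003 -0.006]
```

```bash
python3 -m handwheel '[{"dx":-0.52,"dy":0,"dz":0.04,"wx":0,"wy":0.167,"wz":0,"claw":15},{"dx":-0.52,"dy":0,"dz":0.04,"wx":0,"wy":0.167,"wz":0,"claw":15},{"dx":-0.52,"dy":0,"dz":0.04,"wx":0,"wy":0.167,"wz":0,"claw":15},{"dx":-0.52,"dy":0,"dz":0.04,"wx":0,"wy":0.167,"wz":0,"claw":15},{"dx":0,"dy":0,"dz":0,"wx":0,"wy":0,"wz":0,"claw":15}]'
python3 - <<'E'
from h import *
to(*pose(-.08,.03))
E
```

```text
clock: 15.02
position: [0.5663, 0.1597, 0.1173]
tool_rot: [3.139, 0.074, 1.412]
force: [2.2, 1.0, -0.6]
grip_width: 0.0294
finger_force: 41.4
from [0.5663 0.1597 0.1173] [3.139 0.074 1.412] to [0.5643 0.1621 0.1149] shift cm [ 0.22 -0.23  0.23] then turn [ 0.002 -0.006 -0.014]
```

```bash
python3 -m handwheel '[{"dx":-0.3,"dy":-0.2,"dz":0.2,"wx":0,"wy":0.167,"wz":0.01,"claw":15},{"dx":-0.5,"dy":0,"dz":0.04,"wx":0,"wy":0.167,"wz":0,"claw":15},{"dx":-0.5,"dy":0,"dz":0.04,"wx":0,"wy":0.167,"wz":0,"claw":15},{"dx":-0.5,"dy":0,"dz":0.04,"wx":0,"wy":0.167,"wz":0,"claw":15},{"dx":-0.5,"dy":0,"dz":0.04,"wx":0,"wy":0.167,"wz":0,"claw":15},{"dx":0,"dy":0,"dz":0,"wx":0,"wy":0,"wz":0,"claw":15}]'
python3 - <<'E'
from h import *
to(*pose(.75,.03)); print(monitor.observe()['qpos'].round(2))
E
```

```text
clock: 15.78
position: [0.559, 0.142, 0.102]
tool_rot: [-3.121, -0.586, 1.395]
force: [-5.6, -28.5, 30.5]
grip_width: 0.0292
finger_force: 53.3
from [0.559 0.142 0.102] [-3.121 -0.586  1.395] to [0.561  0.1395 0.107 ] shift cm [ 0.1   0.24 -0.54] then turn [-0.002  0.163 -0.026]
[ 0.24  0.68 -0.39  1.95 -0.69  0.54  0.38]
```

```bash
python3 -m handwheel '[{"dx":0.3,"dy":0.2,"dz":-0.45,"wx":0,"wy":0,"wz":-0.02,"claw":15},{"dx":-0.2,"dy":0,"dz":0,"wx":0,"wy":0.1,"wz":0,"claw":15},{"dx":0,"dy":0,"dz":0,"wx":0,"wy":0,"wz":0,"claw":15}]'
python3 - <<'E'
from h import *
to(*pose(.70,.03)); print(monitor.observe()['qpos'].round(2))
E
```

```text
clock: 16.15
position: [0.5581, 0.1431, 0.1047]
tool_rot: [-3.128, -0.684, 1.421]
force: [-0.2, -2.7, -2.3]
grip_width: 0.0296
finger_force: 46.8
from [0.5581 0.1431 0.1047] [-3.128 -0.684  1.421] to [0.5612 0.1406 0.1079] shift cm [ 0.05  0.34 -0.39] then turn [-0.01   0.016 -0.004]
[ 0.35  0.73 -0.48  1.95 -0.75  0.55  0.5 ]
```

```bash
python3 -m handwheel '[{"dx":0,"dy":0,"dz":0,"wx":0,"wy":0,"wz":0,"claw":65},{"dx":0,"dy":0,"dz":0,"wx":0,"wy":0,"wz":0,"claw":65},{"dx":0,"dy":0,"dz":0,"wx":0,"wy":0,"wz":0,"claw":65},{"dx":0,"dy":0,"dz":-4,"wx":0,"wy":0,"wz":0,"claw":65},{"dx":0,"dy":0,"dz":-5,"wx":0,"wy":0,"wz":0,"claw":65},{"dx":0,"dy":0,"dz":-4,"wx":0,"wy":0,"wz":0,"claw":65},{"dx":0,"dy":0,"dz":0,"wx":0,"wy":0,"wz":0,"claw":65}]'
python3 - <<'E'
from h import *
to(np.array([.4784,.1118,.1793]),Ro.from_euler('xyz',[2.758,.033,1.411]))
E
```

```text
clock: 17.02
position: [0.549, 0.0623, 0.2086]
tool_rot: [-3.136, -0.683, 1.427]
force: [0.2, 0.5, -1.2]
grip_width: 0.0554
finger_force: 0.0
from [0.549  0.0623 0.2086] [-3.136 -0.683  1.427] to [0.4784 0.1118 0.1793] shift cm [ 1.17 -7.67  4.77] then turn [-0.378 -0.711 -0.12 ]
```

```bash
python3 -m handwheel '[{"dx":0,"dy":-3.84,"dz":0,"wx":0,"wy":0,"wz":0,"claw":100},{"dx":0,"dy":-3.84,"dz":0,"wx":0,"wy":0,"wz":0,"claw":100},{"dx":1.17,"dy":0,"dz":4.77,"wx":0,"wy":0,"wz":0,"claw":100},{"dx":0,"dy":0,"dz":0,"wx":-0.076,"wy":-0.142,"wz":-0.024,"claw":100},{"dx":0,"dy":0,"dz":0,"wx":-0.076,"wy":-0.142,"wz":-0.024,"claw":100},{"dx":0,"dy":0,"dz":0,"wx":-0.076,"wy":-0.142,"wz":-0.024,"claw":100},{"dx":0,"dy":0,"dz":0,"wx":-0.076,"wy":-0.142,"wz":-0.024,"claw":100},{"dx":0,"dy":0,"dz":0,"wx":-0.076,"wy":-0.142,"wz":-0.024,"claw":100}]'
python3 - <<'E'
from h import *
d=cam('wrist');print(hole(d))
E
python3 -m handwheel '[{"dx":0,"dy":0,"dz":0,"wx":0,"wy":0,"wz":0,"claw":100},{"dx":0,"dy":0,"dz":0,"wx":0,"wy":0,"wz":0,"claw":100},{"dx":0,"dy":0,"dz":0,"wx":0,"wy":0,"wz":0,"claw":100},{"dx":0,"dy":0,"dz":0,"wx":0,"wy":0,"wz":0,"claw":100},{"dx":0,"dy":0,"dz":0,"wx":0,"wy":0,"wz":0,"claw":100},{"dx":0,"dy":0,"dz":0,"wx":0,"wy":0,"wz":0,"claw":100},{"dx":0,"dy":0,"dz":0,"wx":0,"wy":0,"wz":0,"claw":100},{"dx":0,"dy":0,"dz":0,"wx":0,"wy":0,"wz":0,"claw":100}]'
python3 - <<'E'
from h import *
d=cam('wrist');print(hole(d))
E
python3 -m handwheel '[{"dx":0,"dy":0,"dz":0,"wx":0,"wy":0,"wz":0,"claw":100},{"dx":0,"dy":0,"dz":0,"wx":0,"wy":0,"wz":0,"claw":100},{"dx":0,"dy":0,"dz":0,"wx":0,"wy":0,"wz":0,"claw":100},{"dx":0,"dy":0,"dz":0,"wx":0,"wy":0,"wz":0,"claw":100},{"dx":0,"dy":0,"dz":0,"wx":0,"wy":0,"wz":0,"claw":100},{"dx":0,"dy":0,"dz":0,"wx":0,"wy":0,"wz":0,"claw":100}]'
python3 - <<'E'
from h import *
d=cam('wrist');print(hole(d)); pickle.dump(d,open('r2.pkl','wb'));print(hole(d,off=-0.018),hole(d,off=-.012))
a=pickle.load(open('r1a.pkl','rb'))
o=np.zeros((600,800,3),np.uint8); o[:400,:400]=cv2.resize(face(a),(400,400)); o[:400,400:]=cv2.resize(face(d),(400,400))
cv2.imwrite('pics/r2.png',o)
E
```

```text
clock: 18.02
position: [0.4705, 0.1097, 0.167]
tool_rot: [2.913, -0.176, 1.445]
force: [-0.2, -0.5, -0.2]
grip_width: 0.0851
finger_force: 0.0
(np.float64(110.8), np.float64(48.1), np.float64(2.0), 53.0)
clock: 19.08
position: [0.471, 0.1086, 0.1673]
tool_rot: [2.914, -0.178, 1.443]
force: [-1.3, 0.1, -0.4]
grip_width: 0.0856
finger_force: 0.0
(np.float64(110.6), np.float64(48.1), np.float64(2.0), 53.0)
clock: 19.88
position: [0.471, 0.1085, 0.1673]
tool_rot: [2.914, -0.178, 1.443]
force: [-0.5, -0.6, 0.9]
grip_width: 0.0855
finger_force: 0.0
(np.float64(110.7), np.float64(48.0), np.float64(2.0), 53.0)
(np.float64(102.3), np.float64(45.0), np.float64(2.0), 53.0) (np.float64(117.9), np.float64(51.8), np.float64(2.0), 54.0)
```

View pics/r2.png

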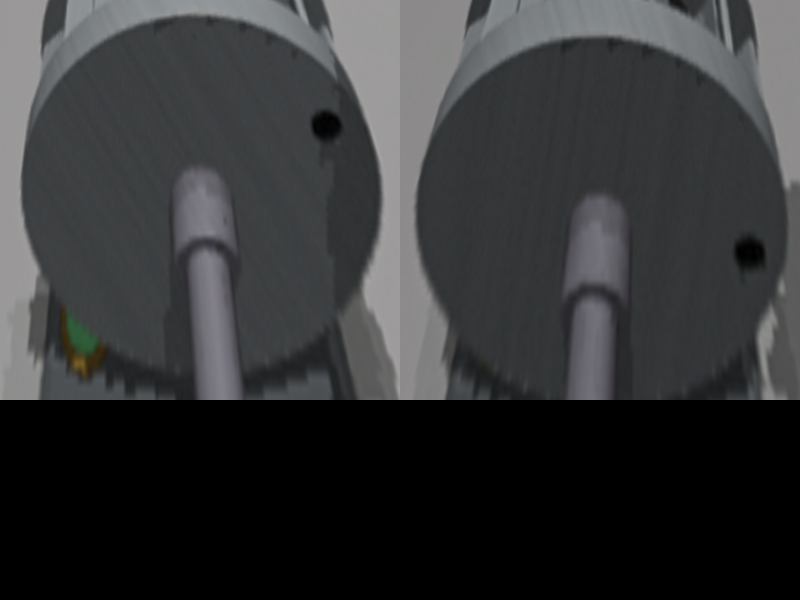

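The right-hand face has its centre near (602,222) and the hole at (750,253). That puts rest B at about 102°, with the wheel about 3 mm along the shaft towards the robot. Rest A at about 62° makes the middle about 82°, so I turn it back 20°.

```bash
python3 - <<'E'
from h import *
p,R=pose(.35,.14); to(p-.003*SX,R); print(monitor.observe()['clock'])
E
```

```text
from [0.471  0.1085 0.1673] [ 2.914 -0.178  1.443] to [0.5541 0.1126 0.2165] shift cm [ 2.32  9.01 -2.62] then turn [0.222 0.169 0.036]
19.925
```

```bash
python3 -m handwheel '[{"dx":0.8,"dy":3,"dz":-2.6,"wx":0,"wy":0,"wz":0,"claw":60},{"dx":0.8,"dy":3,"dz":0,"wx":0,"wy":0,"wz":0,"claw":60},{"dx":0.72,"dy":3,"dz":0,"wx":0,"wy":0,"wz":0,"claw":60},{"dx":0,"dy":0,"dz":0,"wx":0.111,"wy":0.085,"wz":0.018,"claw":60},{"dx":0,"dy":0,"dz":0,"wx":0.111,"wy":0.085,"wz":0.018,"claw":60},{"dx":0,"dy":0,"dz":0,"wx":0,"wy":0,"wz":0,"claw":60}]'
python3 - <<'E'
from h import *
p,R=pose(.35,.03); to(p-.003*SX,R)
E
```

```text
clock: 20.68
position: [0.5551, 0.1104, 0.2155]
tool_rot: [-3.14, -0.351, 1.421]
force: [0.7, 0.0, 1.1]
grip_width: 0.0511
finger_force: 0.0
from [0.5551 0.1104 0.2155] [-3.14  -0.351  1.421] to [0.5595 0.15   0.1132] shift cm [ 0.21 -0.14 10.98] then turn [-0.    -0.001 -0.004]
```

```bash
python3 -m handwheel '[{"dx":0.21,"dy":-0.14,"dz":3.5,"wx":0,"wy":0,"wz":0,"claw":60},{"dx":0,"dy":0,"dz":4,"wx":0,"wy":0,"wz":0,"claw":60},{"dx":0,"dy":0,"dz":3.0,"wx":0,"wy":0,"wz":0,"claw":60},{"dx":0,"dy":0,"dz":0.8,"wx":0,"wy":0,"wz":0,"claw":60},{"dx":0,"dy":0,"dz":0,"wx":0,"wy":0,"wz":0,"claw":60},{"dx":0,"dy":0,"dz":0,"wx":0,"wy":0,"wz":0,"claw":60}]'
python3 - <<'E'
from h import *
p,R=pose(.35,.027); to(p-.003*SX,R)
E
```

```text
clock: 21.42
position: [0.5591, 0.153, 0.1121]
tool_rot: [3.139, -0.351, 1.426]
force: [-0.4, 0.6, -0.7]
grip_width: 0.0514
finger_force: 0.0
from [0.5591 0.153  0.1121] [ 3.139 -0.351  1.426] to [0.5597 0.151  0.1104] shift cm [-0.24  0.08  0.09] then turn [ 0.002 -0.001  0.   ]
```

```bash
python3 -m handwheel '[{"dx":-0.22,"dy":0.08,"dz":0.1,"wx":0,"wy":0,"wz":0,"claw":60},{"dx":0,"dy":0,"dz":0,"wx":0,"wy":0,"wz":0,"claw":15},{"dx":0,"dy":0,"dz":0,"wx":0,"wy":0,"wz":0,"claw":15},{"dx":0,"dy":0,"dz":0,"wx":0,"wy":0,"wz":0,"claw":15},{"dx":0,"dy":0,"dz":0,"wx":0,"wy":0,"wz":0,"claw":15}]' 60
python3 - <<'E'
from h import *
p,R=pose(.35,.027); to(p-.003*SX,R)
E
python3 -m handwheel '[{"dx":0.32,"dy":0,"dz":0.02,"wx":0,"wy":-0.117,"wz":0,"claw":15},{"dx":0.32,"dy":0,"dz":0.02,"wx":0,"wy":-0.116,"wz":0,"claw":15},{"dx":0.32,"dy":0,"dz":0.02,"wx":0,"wy":-0.116,"wz":0,"claw":15},{"dx":0,"dy":0,"dz":0,"wx":0,"wy":0,"wz":0,"claw":15},{"dx":0,"dy":0,"dz":0,"wx":0,"wy":0,"wz":0,"claw":15}]'
python3 - <<'E'
from h import *
p,R=pose(0,.027); to(p-.003*SX,R)
E
```

```text
clock: 22.05
position: [0.5598, 0.151, 0.1096]
tool_rot: [3.14, -0.351, 1.425]
force: [0.4, -3.1, 5.3]
grip_width: 0.029
finger_force: 58.9
from [0.5598 0.151  0.1096] [ 3.14  -0.351  1.425] to [0.5597 0.151  0.1104] shift cm [ 0.02 -0.01 -0.07] then turn [ 0.002 -0.001 -0.   ]
clock: 22.68
position: [0.5605, 0.1621, 0.1113]
tool_rot: [3.141, -0.002, 1.427]
force: [-1.1, 3.1, 7.2]
grip_width: 0.0291
finger_force: 61.8
from [0.5605 0.1621 0.1113] [ 3.141e+00 -2.000e-03  1.427e+00] to [0.561  0.1601 0.112 ] shift cm [-0.19  0.08 -0.07] then turn [ 0.001 -0.002  0.001]
```

```bash
python3 -m handwheel '[{"dx":0,"dy":0,"dz":-1.0,"wx":0,"wy":0,"wz":0,"claw":15},{"dx":0,"dy":0,"dz":-1.0,"wx":0,"wy":0,"wz":0,"claw":15},{"dx":0,"dy":0,"dz":-1.0,"wx":0,"wy":0,"wz":0,"claw":15},{"dx":0,"dy":0,"dz":-1.0,"wx":0,"wy":0,"wz":0,"claw":15},{"dx":0,"dy":0,"dz":0,"wx":0,"wy":0,"wz":0,"claw":15},{"dx":0,"dy":0,"dz":0,"wx":0,"wy":0,"wz":0,"claw":15}]'
python3 - <<'E'
from h import *
d=cam('wrist'); a=cam('side'); o=np.zeros((600,800,3),np.uint8)
o[:420,:400]=d['frame'][:,80:480]; o[:520,400:800]=cv2.resize(a['frame'][120:224,230:310],None,fx=5,fy=5,interpolation=3)
cv2.imwrite('pics/fin.png',o)
E
```

```text
clock: 23.42
position: [0.5603, 0.1607, 0.1506]
tool_rot: [-3.142, -0.002, 1.426]
force: [0.6, -0.6, -3.7]
grip_width: 0.0291
finger_force: 60.2
```

View pics/fin.png

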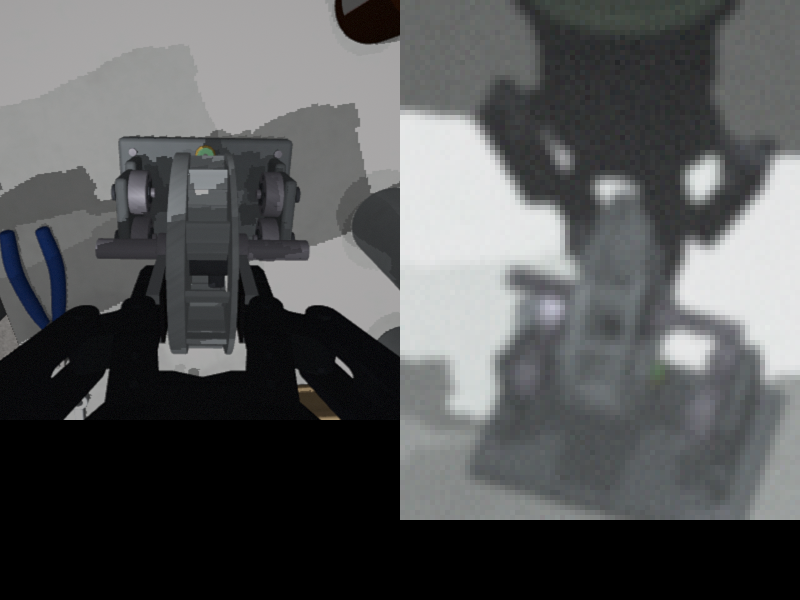

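The wheel hangs clear of the rollers. Its shaft runs from (97,246) to (308,250), level and steady, and everything else is where it was.

```bash
python3 -c "
from workcell import job_done; print(job_done())"
```

```text
the job is handed in; nothing more can be done
None
```

I handed the job in at about 23.5 s, with the larger wheel held about 4 cm above the stand, shaft level, heavy side down to within a degree or two: rests at about 62° and 101°, index set near 81°, not re-measured after the last turn.

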